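Rack the dry mould barrels in reverse order

TASK

The four moon-cake mould barrels on the steel drying rack are dry: move them onto the dowels of the wooden storage board, one on each dowel, in the reverse of their present order - the barrel at the left end of the drying rack goes on the dowel at the right end of the board, and so on along the row (left and right as the robot sees them). Leave each barrel upright with its dowel inside it, right down on the board, and let go.

Things in the scene. Friction and masses are not known exactly. Their poses are not given: they have to be found in the camera images.
- tall_round_center (a point): The tall round white plastic mould barrel: plain open tube, 58 mm outside diameter, 62 mm tall, 48 mm bore (the larger and taller of the two round ones). This point is on its axis, half-way up (31 mm above its underside); z is up along the axis. At the start it stands upright on the drying rack, round one of the pins, turned at most 0.25 rad from the rack's axes; 45 to 130 g.
- low_round_center (a point): The low round white plastic mould barrel: plain open tube, 48 mm outside diameter, 42 mm tall, 40 mm bore (the smaller and lower of the two round ones). This point is on its axis, half-way up (21 mm above its underside); z is up along the axis. At the start it stands upright on the drying rack, round one of the pins, turned at most 0.25 rad from the rack's axes; 45 to 130 g.
- square_center (a point): The square white plastic mould barrel: open tube, 52 mm across the flats, 50 mm tall, 42 mm bore; its x and y axes are square to its flat sides. This point is on its axis, half-way up (25 mm above its underside); z is up along the axis. At the start it stands upright on the drying rack, round one of the pins, turned at most 0.25 rad from the rack's axes; 45 to 130 g.
- hexagon_center (a point): The six-sided white plastic mould barrel: open tube, 56 mm across the flats, 50 mm tall, 46 mm bore across the flats; its x axis is square to two of its flat sides, its y axis runs through two of its corners (65 mm over the corners). This point is on its axis, half-way up (25 mm above its underside); z is up along the axis. At the start it stands upright on the drying rack, round one of the pins, turned at most 0.25 rad from the rack's axes; 45 to 130 g.
- pin_tall_round: The fixed upright steel pin on the drying rack round which the tall round barrel stands at the start: 18 mm diameter, 40 mm high, with a 26 mm collar 3 mm high at its foot. Origin at its foot, on the rack's top; z up. It marks where in the row that barrel stood.
- pin_low_round: The fixed upright steel pin on the drying rack round which the low round barrel stands at the start: 18 mm diameter, 40 mm high, with a 26 mm collar 3 mm high at its foot. Origin at its foot, on the rack's top; z up. It marks where in the row that barrel stood.
- pin_square: The fixed upright steel pin on the drying rack round which the square barrel stands at the start: 18 mm diameter, 40 mm high, with a 26 mm collar 3 mm high at its foot. Origin at its foot, on the rack's top; z up. It marks where in the row that barrel stood.
- pin_hexagon: The fixed upright steel pin on the drying rack round which the hexagon barrel stands at the start: 18 mm diameter, 40 mm high, with a 26 mm collar 3 mm high at its foot. Origin at its foot, on the rack's top; z up. It marks where in the row that barrel stood.
- drying_rack: The low dark steel drying rack, fixed: plate 80 x 320 mm with three narrow drain slots, its top 14 mm above the table. Origin under its centre at table height; y runs along its length (towards the robot's left), x across it, away from the robot. The four pins stand along y, at y = +127.5, +42.5, -42.5 and -127.5 mm, x = 0; which barrel is on which pin changes.
- storage_board: The wooden storage board, fixed: 80 x 320 mm, 18 mm thick, with four fixed upright wooden dowels of 18 mm diameter that stand 40 mm above its top (tips 58 mm above the table). Origin under its centre at table height; y runs along its length (towards the robot's left), x across it, away from the robot. Dowels at y = +127.5, +42.5, -42.5 and -127.5 mm, x = 0; all empty at the start. It may lie to the left or right of the drying rack.
Things that resemble listed ones, but are neither listed nor needed, are in the scene too. What is shaped like the part that bears hexagon_center but purple or turquoise is not meant.

How it is judged:
At the end, for the whole second after the job is handed in: Each barrel stands at the mirrored place of the row: its centre within 18 mm, along and across the board, of the dowel that mirrors the pin it started on; its underside within 5 mm of the board's top, tilted less than 0.1 rad, at rest (((y of pin_tall_round in the frame of drying_rack between 0.1075 and 0.1475 m and y of tall_round_center in the frame of storage_board between -0.1455 and -0.1095 m) or (y of pin_tall_round in the frame of drying_rack between 0.0225 and 0.0625 m and y of tall_round_center in the frame of storage_board between -0.0605 and -0.0245 m) or (y of pin_tall_round in the frame of drying_rack between -0.0625 and -0.0225 m and y of tall_round_center in the frame of storage_board between 0.0245 and 0.0605 m) or (y of pin_tall_round in the frame of drying_rack between -0.1475 and -0.1075 m and y of tall_round_center in the frame of storage_board between 0.1095 and 0.1455 m)) and x of tall_round_center in the frame of storage_board between -0.018 and 0.018 m and z of tall_round_center in the frame of storage_board between 0.044 and 0.054 m and angle between each of tall_round_center, low_round_center, square_center, hexagon_center's own z axis and vertical below 0.1 rad and linear speed of each of tall_round, low_round, square, hexagon below 0.02 m/s and ((y of pin_low_round in the frame of drying_rack between 0.1075 and 0.1475 m and y of low_round_center in the frame of storage_board between -0.1455 and -0.1095 m) or (y of pin_low_round in the frame of drying_rack between 0.0225 and 0.0625 m and y of low_round_center in the frame of storage_board between -0.0605 and -0.0245 m) or (y of pin_low_round in the frame of drying_rack between -0.0625 and -0.0225 m and y of low_round_center in the frame of storage_board between 0.0245 and 0.0605 m) or (y of pin_low_round in the frame of drying_rack between -0.1475 and -0.1075 m and y of low_round_center in the frame of storage_board between 0.1095 and 0.1455 m)) and x of low_round_center in the frame of storage_board between -0.018 and 0.018 m and z of low_round_center in the frame of storage_board between 0.034 and 0.044 m and ((y of pin_square in the frame of drying_rack between 0.1075 and 0.1475 m and y of square_center in the frame of storage_board between -0.1455 and -0.1095 m) or (y of pin_square in the frame of drying_rack between 0.0225 and 0.0625 m and y of square_center in the frame of storage_board between -0.0605 and -0.0245 m) or (y of pin_square in the frame of drying_rack between -0.0625 and -0.0225 m and y of square_center in the frame of storage_board between 0.0245 and 0.0605 m) or (y of pin_square in the frame of drying_rack between -0.1475 and -0.1075 m and y of square_center in the frame of storage_board between 0.1095 and 0.1455 m)) and x of square_center in the frame of storage_board between -0.018 and 0.018 m and z of square_center in the frame of storage_board between 0.038 and 0.048 m and ((y of pin_hexagon in the frame of drying_rack between 0.1075 and 0.1475 m and y of hexagon_center in the frame of storage_board between -0.1455 and -0.1095 m) or (y of pin_hexagon in the frame of drying_rack between 0.0225 and 0.0625 m and y of hexagon_center in the frame of storage_board between -0.0605 and -0.0245 m) or (y of pin_hexagon in the frame of drying_rack between -0.0625 and -0.0225 m and y of hexagon_center in the frame of storage_board between 0.0245 and 0.0605 m) or (y of pin_hexagon in the frame of drying_rack between -0.1475 and -0.1075 m and y of hexagon_center in the frame of storage_board between 0.1095 and 0.1455 m)) and x of hexagon_center in the frame of storage_board between -0.018 and 0.018 m and z of hexagon_center in the frame of storage_board between 0.038 and 0.048 m); the robot touches nothing.
It also fails if it takes over 104 s, if anything falls off the work surface, if the arm or the gripper's body presses on something with over 40 N, if the wrist force passes 120 N, or if a joint passes its speed limit or range.

ROBOT

A 6-joint arm with a two-finger parallel gripper is mounted at the origin on the work surface; the furniture and walls round the work are solid. World frame = base frame: x ahead of the robot, y to its left, z up, the work surface at z = 0. Lengths are in m, angles in rad, forces in N, time in s.
With the tool pointing down it reaches from about 0.3 to 1 m from the base axis. Payload 5.1 kg.
Tool frame: the origin (TCP) lies on the centre line of the jaws, within the pads' length; the fingertips stand 22 mm ahead of it and the grasp point (between the pads) lies 3 mm ahead of it; z points along the fingers, y is the line along which they close (so a half turn about z gives the same grasp; the last joint's range is limited). The gripper opens to 95 mm and grips with 3 to 60 N. Pads are 20 mm wide; open, the fingers measure 119 mm over their backs; the gripper's body (75 mm by 180 mm) begins 59 mm behind the grasp point.
Start: joints at [-1.417, 0.124, 1.65, -0, 1.367, -0.083], TCP at [0.152, -0.632, 0.237] pointing down, gripper open.
Joint ranges: [-2.61, 2.61], [-1.02, 2.33], [0.03, 2.71], [-1.35, 4.49], [0.32, 2.68], [-2.91, 2.91]. Speed limits (rad/s): [2.57, 2.57, 3.14, 3.14, 3.14, 3.14].

INTERFACE

Orientations are given as a rotation vector (axis times angle).
In Python, from rig import readout, imaging, arm, regions_of, pinpoint gives the robot as it stands. The module is installed in compiled form; this text tells all that it offers.
- The arm moves only by the tool play_rows, never from a script. Its arguments are lists of equal length, an entry for each row: "linear": the shift along the world's x, y, z in m, a list of three; "dr": the turn, a rotation vector about the world's x, y, z in rad, a list of three. A call has 1 to 8 rows; each row is the pose to reach, as a shift and turn from the pose commanded when the call began; what a row does not reach only later rows make up. A row lasts 1/12 s, in which the tool goes at most 41.7 mm and 7.16 degrees, less where a joint would pass 70% of its speed; a pose out of reach is approached as far as the arm can. A call with a gripper value outside its range is refused whole. "claw" is the closure, from 0 (fully open) to 1 (shut), set as the call begins (left out, the last holds). The fingers move at their own pace and stop on an object; the grip force is fixed at half the most. Time passes only in rows, so rows that repeat a pose let the fingers close. It gives the time, the measured TCP pose, the force, the opening and the grip force at its end, in the units of the state.
- readout.get_obs(): the state, without advancing time (a new reading comes with each control period).
- imaging.grab_frame(name): name is "side" or "top" or "wrist"; returns the picture (384x512x3 uint8, blue, green, red); there is no depth.
- imaging.camera_params(name): a dict with "mtx" (3x3 intrinsics, pixels), "cam_to_world" (4x4, takes a point from camera to world coordinates). Camera axes: x right, y down, z forward; pixel columns grow to the right and rows downward; lengths in m; the calibration is good to about 2 mm. A picture is of the moment at which its call begins: read the wrist's pose just before it. camera_params takes no time and is no camera call; for the wrist camera it gives the pose at the moment of the call.
- arm.finish_job(): hands the job in; it is judged then, once.
Trained networks look in the newest picture that a camera, given by its name, has taken for a name from the list of things; names that differ only in an ending like _2 or _b are one class to them, and where a whole thing is asked for, a point or a joint stands for the part that bears it (a point fixed in the world has none). Each returns a list of dicts, best first, with "score" (0 to 1); they miss things now and then, are a little off and sometimes report something else, mostly with a low value. They report only what shows in the picture. A call takes as long as a camera call. They do not tell look-alikes from the thing itself.
- regions_of(thing, camera): "pixels" (384x512 bool, what is visible of it) and "centre" ([column, row] in pixels, amid what is visible of it).
- pinpoint(thing, camera): "centre" ([column, row] in pixels: a listed point, or the origin of a listed thing).
The state is a dict: "clock": time; "qpos": joint angles; "joint_velocities": joint speeds; "joint_torque": joint torques, N m; "ee_pos": TCP position; "eef_rot": TCP orientation; "ft_force": force on the tool from outside, world axes, zero at the start; "moment": the same for the moment, N m; "grip_width": finger opening in m; "gripper_force": force on a finger pad.
Only numpy, scipy, OpenCV 4.12 (cv2) and the standard library are available. Lean on these libraries where they do the work, as an engineer would, in place of code of your own. Each camera call takes 0.05 s, during which the arm holds its last target. There are 200 camera calls.

## Working session

There is one attempt and no reset: what is moved stays moved. The work goes in short steps, Python scripts to look and compute and a tool call to move; the robot and the scene stay as the last step left them, time stands still between calls to the robot, and variables do not carry over. Pictures are saved under pics/ and viewed, at most 14 in all, crops included, and the job is handed in when it is done.

Besides the shell and the picture viewer there is one more tool, called after "Request:" by a JSON object that holds its "fn" and its "kwargs". play_rows: Moves the arm, as the interface text tells. Its arguments: {"type":"object","properties":{"linear":{"type":"array","items":{"type":"array","items":{"type":"number"}}},"dr":{"type":"array","items":{"type":"array","items":{"type":"number"}}},"claw":{"type":"number"}},"required":["linear","dr"]}

```bash
mkdir -p pics; cat > h.py <<'E'
from rig import readout, imaging, arm, regions_of, pinpoint
import numpy as np, cv2
def ray(c,px,z):
    p=imaging.camera_params(c); T=np.array(p["cam_to_world"]);K=np.array(p["mtx"])
    d=T[:3,:3]@np.linalg.solve(K,[px[0],px[1],1]); o=T[:3,3]
    return (o+d*(z-o[2])/d[2]).round(4)
Z=dict(tall_round_center=.045,low_round_center=.035,square_center=.039,hexagon_center=.039,drying_rack=0,storage_board=0)
E
python3 - <<'E'
from h import *
for c in ["top","side"]:
    im=imaging.grab_frame(c); cv2.imwrite(f"pics/{c}0.png",im)
    print(c,np.array(imaging.camera_params(c)["cam_to_world"]).round(2).tolist())
    for n,z in Z.items():
        for r in pinpoint(n,c)[:3]: print(n,round(r["score"],2),np.round(r["centre"]),ray(c,r["centre"],z))
print(readout.get_obs())
E
```

```text
top [[0.01, -0.99, 0.12, 0.33], [-1.0, -0.01, 0.0, -0.01], [-0.0, -0.12, -0.99, 1.06], [0.0, 0.0, 0.0, 1.0]]
tall_round_center 0.69 [274. 174.] [ 0.4882 -0.0568  0.045 ]
low_round_center 0.68 [306. 175.] [ 0.4881 -0.1494  0.035 ]
square_center 0.85 [364. 178.] [ 0.4796 -0.3165  0.039 ]
square_center 0.71 [271. 176.] [ 0.483  -0.0498  0.039 ]
hexagon_center 0.73 [387. 218.] [ 0.3675 -0.3807  0.039 ]
hexagon_center 0.71 [333. 174.] [ 0.491  -0.2297  0.039 ]
hexagon_center 0.56 [304. 214.] [ 0.3749 -0.1437  0.039 ]
drying_rack 0.76 [320. 179.] [ 0.4823 -0.1978  0.    ]
storage_board 0.69 [273. 173.] [ 0.4994 -0.0572  0.    ]
side [[0.94, -0.19, 0.29, 0.01], [-0.35, -0.49, 0.8, -1.21], [-0.01, -0.85, -0.53, 0.85], [0.0, 0.0, 0.0, 1.0]]
tall_round_center 0.71 [271. 198.] [ 0.4843 -0.057   0.045 ]
tall_round_center 0.56 [282. 211.] [ 0.4899 -0.1381  0.045 ]
low_round_center 0.68 [283. 211.] [ 0.4949 -0.1286  0.035 ]
square_center 0.6 [300. 244.] [ 0.474  -0.3016  0.039 ]
square_center 0.6 [279. 209.] [ 0.487  -0.1181  0.039 ]
hexagon_center 0.79 [294. 227.] [ 0.4934 -0.221   0.039 ]
hexago
[... 181 characters left out ...]
qpos': array([-1.41660158e+00,  1.23744767e-01,  1.65029456e+00, -6.40315004e-06,
        1.36751409e+00, -8.26009084e-02]), 'joint_velocities': array([ 1.47290636e-04, -1.02901903e-03,  2.36803982e-04, -1.26339280e-03,
       -2.74133453e-05, -7.91225896e-04]), 'joint_torque': array([-4.87443600e-06, -4.17447138e+01, -3.60134196e+01,  7.75706861e-02,
        4.29395470e-02, -7.38896347e-06]), 'ee_pos': array([ 0.15245015, -0.63185498,  0.23669521]), 'eef_rot': array([ 3.11955946e+00,  3.71086698e-01, -7.63847625e-06]), 'ft_force': array([-0.66968371,  0.11994152,  0.38611546]), 'moment': array([-0.0084858 ,  0.11307812, -0.04569227]), 'gripper_force': 0.0, 'grip_width': 0.09530471873142166}
```

View pics/top0.png

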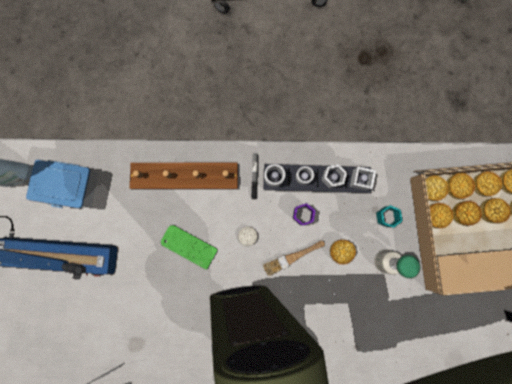

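View pics/side0.png

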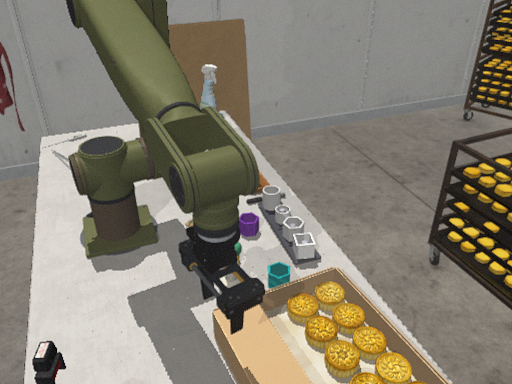

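The top view shows the rack at columns 262–376, row 178. From left to right it holds the tall round, low round, hexagon and square barrels. The empty board is to its left at columns 130–239, row 176, with a thin dark divider between them at (254,176). The side view agrees. The purple and turquoise hexagons are decoys. I'm moving above the rack.

Request:
{"fn": "play_rows", "kwargs": {"linear": [[0.01, 0.01, 0.035], [0.03, 0.04, 0.06], [0.05, 0.07, 0.08], [0.07, 0.1, 0.1], [0.095, 0.13, 0.11], [0.12, 0.16, 0.11], [0.145, 0.19, 0.11], [0.17, 0.22, 0.11]], "dr": [[0, 0, 0.08], [0, 0, 0.16], [0, 0, 0.26], [0, 0, 0.36], [0, 0, 0.46], [0, 0, 0.56], [0, 0, 0.66], [0, 0, 0.76]]}}

```text
clock: 1.37
ee_pos: [0.3233, -0.4104, 0.3474]
eef_rot: [2.755, 1.507, 0.0]
ft_force: [1.1, -0.6, 0.1]
grip_width: 0.095
gripper_force: 0.0
```

Request:
{"fn": "play_rows", "kwargs": {"linear": [[0.02, 0.03, 0], [0.04, 0.06, 0], [0.06, 0.09, 0], [0.08, 0.12, 0], [0.1, 0.15, 0], [0.12, 0.18, 0], [0.14, 0.21, 0], [0.14, 0.22, 0]], "dr": [[0, 0, 0.08], [0, 0, 0.16], [0, 0, 0.24], [0, 0, 0.32], [0, 0, 0.4], [0, 0, 0.48], [0, 0, 0.57], [0, 0, 0.574]]}}

```text
clock: 2.03
ee_pos: [0.4644, -0.1884, 0.3467]
eef_rot: [-2.213, -2.229, -0.003]
ft_force: [-0.8, 0.4, -0.0]
grip_width: 0.095
gripper_force: 0.0
```

```bash
python3 - <<'E'
from h import *
o=readout.get_obs(); print(o["ee_pos"],o["eef_rot"],o["clock"],o["qpos"])
c="wrist"
im=imaging.grab_frame(c); cv2.imwrite(f"pics/w1.png",im)
print(np.array(imaging.camera_params(c)["cam_to_world"]).round(3).tolist(),imaging.camera_params(c)["mtx"])
for n,z in Z.items():
    for r in pinpoint(n,c)[:3]: print(n,round(r["score"],2),np.round(r["centre"]),ray(c,r["centre"],z))
E
```

```text
[ 0.46437848 -0.18844555  0.34668667] [-2.21343614 -2.22914258 -0.00276177] 2.0333 [-4.93599071e-01 -2.56665503e-01  1.82995424e+00  1.74098971e-03
  1.56799031e+00 -5.00674518e-01]
[[1.0, 0.005, 0.003, 0.462], [0.006, -0.972, -0.235, -0.123], [0.001, 0.235, -0.972, 0.495], [0.0, 0.0, 0.0, 1.0]] [[272.46093732   0.         258.67234359]
 [  0.         272.46093732 187.7694067 ]
 [  0.           0.           1.        ]]
tall_round_center 0.73 [271.  80.] [ 0.4805 -0.0624  0.045 ]
low_round_center 0.89 [271. 138.] [ 0.4825 -0.153   0.035 ]
square_center 0.65 [265. 234.] [ 0.473  -0.3224  0.039 ]
hexagon_center 0.87 [210. 267.] [ 0.371  -0.3898  0.039 ]
hexagon_center 0.74 [267. 186.] [ 0.4767 -0.235   0.039 ]
hexagon_center 0.71 [207. 135.] [ 0.3769 -0.1489  0.039 ]
drying_rack 0.59 [269. 162.] [ 0.4798 -0.1998  0.    ]
storage_board 0.26 [274.  82.] [ 0.4873 -0.0628  0.    ]
```

View pics/w1.png

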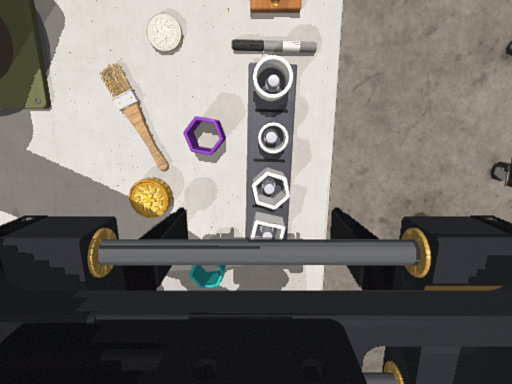

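The wrist view shows the row down column ~270: tall at row 77, low at 138, hexagon at 188, and square at 235 partly hidden. The "divider" is only a marker pen lying flat. Next I'll fit silhouettes for precise poses and yaws.

```bash
cat >> h.py <<'E'
from scipy.optimize import minimize
def outline(kind):
    if "round" in kind:
        a=np.linspace(0,2*np.pi,48); r=.029 if "tall" in kind else .024
    elif "square" in kind: a=np.pi/4+np.arange(4)*np.pi/2; r=.026*2**.5
    else: a=np.pi/6+np.arange(6)*np.pi/3; r=.028/np.cos(np.pi/6)
    return np.c_[r*np.cos(a),r*np.sin(a)]
H=dict(tall_round_center=.062,low_round_center=.042,square_center=.05,hexagon_center=.05)
def project(c,P):
    p=imaging.camera_params(c);T=np.array(p["cam_to_world"]);K=np.array(p["mtx"])
    q=(P-T[:3,3])@T[:3,:3]@K.T; return q[:,:2]/q[:,2:]
def fit(kind,c,pix,xy,z0=.014):
    m=pix.astype(np.uint8); n,l,s,_=cv2.connectedComponentsWithStats(m)
    hull=cv2.convexHull(np.argwhere(l==1+np.argmax(s[1:,4]))[:,::-1].astype(np.int32))
    S=8; A=np.zeros((384*2,512*2),np.uint8)
    A=cv2.resize(cv2.fillConvexPoly(np.zeros((384,512),np.uint8),hull,255),(2048,1536),interpolation=cv2.INTER_LINEAR)>127
    o=outline(kind)
    def cost(v):
        t=v[2]; R=np.array([[np.cos(t),-np.sin(t)],[np.sin(t),np.cos(t)]]); q=o@R.T+v[:2]/100
        P=np.r_[np.c_[q,np.full(len(q),z0)],np.c_[q,np.full(len(q),z0+H[kind])]]
        h=cv2.convexHull((project(c,P)*4+1.5).astype(np.float32))
        B=cv2.fillConvexPoly(np.zeros((1536,2048),np.uint8),np.round(h*16).astype(np.int32),1,shift=4)>0
        return 1-(A&B).sum()/(A|B).sum()
    best=min((minimize(cost,[xy[0]*100,xy[1]*100,t],method="Nelder-Mead",options=dict(initial_simplex=np.array([[0,0,0],[.6,0,0],[0,.6,0],[0,0,.12]])+[xy[0]*100,xy[1]*100,t],maxiter=120)) for t in (-.15,0,.15)),key=lambda r:r.fun)
    v=best.x; return np.round([v[0]/100,v[1]/100,v[2],1-best.fun],4)
def locate(kind,c,near=None,z0=.014):
    for r in regions_of(kind,c):
        g=ray(c,r["centre"],z0+H[kind]/2)
        if near is None or np.hypot(*(g[:2]-near))<.04: return round(r["score"],2),g[:2],fit(kind,c,r["pixels"],g,z0)
E
python3 - <<'E'
from h import *
imaging.grab_frame("wrist")
for k,n in dict(tall_round_center=(.48,-.062),low_round_center=(.48,-.153),hexagon_center=(.477,-.235),square_center=(.473,-.322)).items(): print(k,locate(k,"wrist",np.array(n)))
r=regions_of("drying_rack","wrist")
for q in r[:1]:print(cv2.minAreaRect(np.argwhere(q["pixels"])[:,::-1].astype(np.float32)))
imaging.grab_frame("top")
for n,z in dict(storage_board=.018,drying_rack=.014).items():
  for r in regions_of(n,"top")[:2]:
    b=cv2.boxPoints(cv2.minAreaRect(np.argwhere(r["pixels"])[:,::-1].astype(np.float32))); print(n,r["score"],[ray("top",p,z).tolist() for p in b])
E
```

```text
tall_round_center (0.59, array([ 0.4821, -0.0402]), array([ 0.4832, -0.0593,  0.5571,  0.9719]))
low_round_center (0.68, array([ 0.4967, -0.1603]), array([ 0.4868, -0.1529, -0.0037,  0.2905]))
hexagon_center (0.89, array([ 0.4957, -0.2439]), array([ 0.4846, -0.2307,  0.2136,  0.9615]))
square_center (0.57, array([ 0.4748, -0.2936]), array([ 0.4798, -0.3077, -0.2215,  0.7082]))
((272.0332946777344, 148.7353515625), (48.1290397644043, 179.0713653564453), 0.6902771592140198)
storage_board 0.86 [[0.4414, 0.3683, 0.018], [0.5221, 0.3726, 0.018], [0.5254, 0.0486, 0.018], [0.4447, 0.0472, 0.018]]
drying_rack 0.85 [[0.446, -0.0258, 0.014], [0.5261, -0.0276, 0.014], [0.5224, -0.1988, 0.014], [0.4425, -0.1955, 0.014]]
```

Request:
{"fn": "play_rows", "kwargs": {"linear": [[0.005, 0.032, -0.02], [0.01, 0.064, -0.04], [0.015, 0.097, -0.065], [0.019, 0.129, -0.085], [0.019, 0.129, -0.125], [0.019, 0.129, -0.165], [0.019, 0.129, -0.2], [0.019, 0.129, -0.2]], "dr": [[0, 0, 0], [0, 0, 0], [0, 0, 0], [0, 0, 0], [0, 0, 0], [0, 0, 0], [0, 0, 0], [0, 0, 0]]}}

```text
clock: 3.5
ee_pos: [0.4762, -0.0612, 0.1386]
eef_rot: [-2.212, -2.214, 0.012]
ft_force: [-0.8, 0.5, -1.8]
grip_width: 0.095
gripper_force: 0.0
```

```bash
python3 - <<'E'
from h import *
print(readout.get_obs()["ee_pos"])
im=imaging.grab_frame("wrist"); cv2.imwrite("pics/w2.png",im)
for k,n in dict(tall_round_center=(.483,-.06),low_round_center=(.483,-.148)).items(): print(k,locate(k,"wrist",np.array(n)),[(ray("wrist",r["centre"],Z[k]),round(r["score"],2)) for r in pinpoint(k,"wrist")[:2]])
E
```

```text
[ 0.47617094 -0.06120535  0.1385766 ]
tall_round_center (0.94, array([ 0.4904, -0.0779]), array([ 0.4891, -0.063 ,  0.1451,  0.9494])) [(array([ 0.4912, -0.0639,  0.045 ]), 0.92)]
low_round_center (0.73, array([ 0.5042, -0.1602]), array([ 0.4981, -0.1531,  0.1222,  0.2043])) [(array([ 0.4954, -0.1554,  0.035 ]), 0.7)]
```

View pics/w2.png

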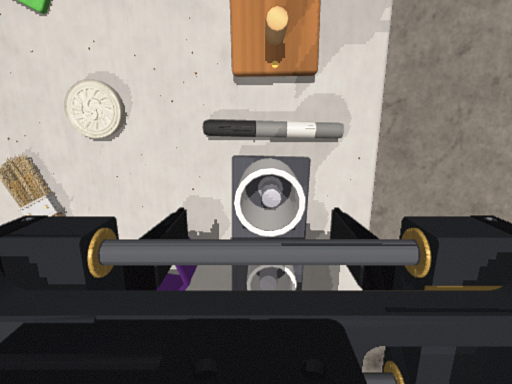

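The tall ring's centre is at about (269,200), slightly right of the jaw centre line at column 259, so x is about +8 mm. Next comes the descent.

Request:
{"fn": "play_rows", "kwargs": {"linear": [[0.001, 0, 0], [0.001, 0, -0.01], [0.001, 0, -0.03], [0.001, 0, -0.05], [0.001, 0, -0.07], [0.001, 0, -0.09], [0.001, 0, -0.09], [0.001, 0, -0.09]], "dr": [[0, 0, 0], [0, 0, 0], [0, 0, 0], [0, 0, 0], [0, 0, 0], [0, 0, 0], [0, 0, 0], [0, 0, 0]]}}

```text
clock: 4.42
ee_pos: [0.4818, -0.0628, 0.056]
eef_rot: [-2.22, -2.22, 0.002]
ft_force: [-0.8, -0.2, 0.3]
grip_width: 0.0952
gripper_force: 0.0
```

```bash
python3 - <<'E'
from h import *
o=readout.get_obs();print(o["ee_pos"],o["eef_rot"],o["joint_velocities"].round(3),o["ft_force"])
imaging.grab_frame("wrist");o=readout.get_obs();print(o["ee_pos"],o["eef_rot"])
print(locate("tall_round_center","wrist",np.array([.483,-.06])))
E
```

```text
[ 0.48177637 -0.0627534   0.05596408] [-2.22028199e+00 -2.21999514e+00  1.71554483e-03] [ 0.002 -0.028 -0.037  0.001 -0.001  0.   ] [-0.75888074 -0.19858062  0.33490349]
[ 0.4828719  -0.06301136  0.05725784] [2.22121848e+00 2.22097286e+00 4.46688342e-04]
(0.69, array([ 0.4772, -0.0683]), array([ 0.4851, -0.0511, -0.3799,  0.5184]))
```

Request:
{"fn": "play_rows", "kwargs": {"linear": [[0, 0, 0], [0, 0, 0], [0, 0, 0], [0, 0, 0], [0, 0, 0], [0, 0, 0], [0, 0, 0], [0, 0, 0]], "dr": [[0, 0, 0], [0, 0, 0], [0, 0, 0], [0, 0, 0], [0, 0, 0], [0, 0, 0], [0, 0, 0], [0, 0, 0]], "claw": 1}}

```text
clock: 5.18
ee_pos: [0.4826, -0.0629, 0.0568]
eef_rot: [2.221, 2.221, 0.0]
ft_force: [0.3, 0.2, 0.4]
grip_width: 0.0582
gripper_force: 30.0
```

Request:
{"fn": "play_rows", "kwargs": {"linear": [[0, 0, 0.03], [0, 0, 0.06], [0, 0, 0.09], [0, 0.03, 0.1], [0, 0.06, 0.1], [0, 0.08, 0.1], [0, 0.08, 0.1], [0, 0.08, 0.1]], "dr": [[0, 0, 0], [0, 0, 0], [0, 0, 0], [0, 0, 0], [0, 0, 0], [0, 0, 0], [0, 0, 0], [0, 0, 0]]}}

```text
clock: 5.85
ee_pos: [0.482, 0.0178, 0.1562]
eef_rot: [-2.219, -2.224, 0.001]
ft_force: [1.2, -0.6, -1.2]
grip_width: 0.0579
gripper_force: 30.0
```

```bash
python3 - <<'E'
from h import *
o=readout.get_obs();print(o["ee_pos"],o["eef_rot"],o["grip_width"])
im=imaging.grab_frame("wrist"); cv2.imwrite("pics/w3.png",im)
P=imaging.camera_params("wrist"); np.save("P3.npy",[P],allow_pickle=True)
r=regions_of("storage_board","wrist")[0]
b=cv2.boxPoints(cv2.minAreaRect(np.argwhere(r["pixels"])[:,::-1].astype(np.float32))); print(r["score"],b.round(),[ray("wrist",p,.018).tolist() for p in b])
E
```

```text
[0.4819945  0.01779073 0.15618603] [-2.21870813e+00 -2.22359797e+00  1.40165353e-03] 0.05790696728909924
0.62 [[223.   0.]
 [307.   0.]
 [307. 156.]
 [223. 156.]] [[0.4484, 0.1914, 0.018], [0.5261, 0.1915, 0.018], [0.5323, 0.0472, 0.018], [0.4441, 0.0471, 0.018]]
```

View pics/w3.png

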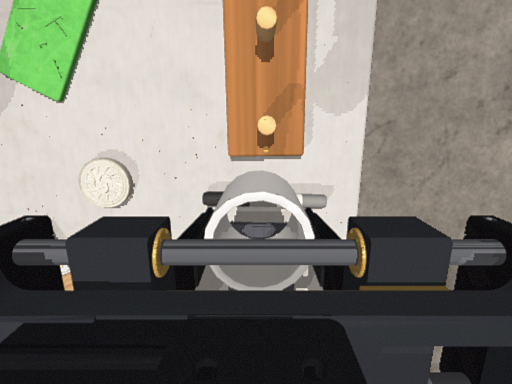

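```bash
python3 - <<'E'
from h import *
for p,z in [((266,125),.058),((266,18),.058),((229,155),.018),((303,155),.018),((259.5,237.5),.176)]: print(p,ray("wrist",p,z))
E
```

```text
(266, 125) [0.4879 0.0793 0.058 ]
(266, 18) [0.4873 0.1634 0.058 ]
(229, 155) [0.4504 0.0481 0.018 ]
(303, 155) [0.528  0.0482 0.018 ]
(259.5, 237.5) [0.482  0.0254 0.176 ]
```

Dowel tips are at pixels (266,125) and (266,18), giving (0.488,0.080) and (0.4875,0.164). The 84 mm spacing agrees with the given 85 mm. Placing the tall barrel.

Request:
{"fn": "play_rows", "kwargs": {"linear": [[0.005, 0.03, 0], [0.005, 0.058, 0], [0.005, 0.058, 0], [0.005, 0.058, -0.03], [0.005, 0.058, -0.06], [0.005, 0.058, -0.085], [0.005, 0.058, -0.095], [0.005, 0.058, -0.095]], "dr": [[0, 0, 0], [0, 0, 0], [0, 0, 0], [0, 0, 0], [0, 0, 0], [0, 0, 0], [0, 0, 0], [0, 0, 0]]}}

```text
clock: 6.62
ee_pos: [0.4864, 0.0739, 0.0602]
eef_rot: [-2.221, -2.218, 0.006]
ft_force: [0.7, -0.3, -1.4]
grip_width: 0.0579
gripper_force: 30.0
```

Request:
{"fn": "play_rows", "kwargs": {"linear": [[0, 0, 0], [0, 0, 0], [0, 0, 0]], "dr": [[0, 0, 0], [0, 0, 0], [0, 0, 0]]}}

```text
clock: 6.87
ee_pos: [0.4879, 0.0747, 0.0622]
eef_rot: [2.222, 2.22, 0.001]
ft_force: [0.6, 0.1, -1.2]
grip_width: 0.0578
gripper_force: 30.0
```

Request:
{"fn": "play_rows", "kwargs": {"linear": [[0, 0, 0], [0, 0, 0], [0, 0, 0], [0, 0, 0], [0, 0, 0.03], [0, 0, 0.06], [0, 0, 0.09], [0, -0.03, 0.12]], "dr": [[0, 0, 0], [0, 0, 0], [0, 0, 0], [0, 0, 0], [0, 0, 0], [0, 0, 0], [0, 0, 0], [0, 0, 0]], "claw": 0}}

```text
clock: 7.53
ee_pos: [0.4873, 0.0481, 0.1826]
eef_rot: [-2.216, -2.226, -0.002]
ft_force: [1.3, -0.2, -0.4]
grip_width: 0.0947
gripper_force: 0.0
```

Request:
{"fn": "play_rows", "kwargs": {"linear": [[0, -0.035, 0], [0, -0.07, 0], [0, -0.105, 0], [0, -0.14, 0], [0, -0.165, 0], [0, -0.165, 0], [0, -0.165, 0], [0, -0.165, 0]], "dr": [[0, 0, 0], [0, 0, 0], [0, 0, 0], [0, 0, 0], [0, 0, 0], [0, 0, 0], [0, 0, 0], [0, 0, 0]]}}

```text
clock: 8.2
ee_pos: [0.4874, -0.1189, 0.181]
eef_rot: [-2.221, -2.221, -0.0]
ft_force: [-1.0, 0.1, -0.7]
grip_width: 0.0951
gripper_force: 0.0
```

```bash
python3 - <<'E'
from h import *
o=readout.get_obs();print(o["ee_pos"],o["eef_rot"],o["grip_width"])
im=imaging.grab_frame("wrist"); cv2.imwrite("pics/w4.png",im)
for k,n,z in [("low_round_center",(.484,-.15),.014),("tall_round_center",(.487,.08),.018)]: print(k,locate(k,"wrist",np.array(n),z),[(ray("wrist",r["centre"],z+H[k]/2),round(r["score"],2)) for r in pinpoint(k,"wrist")[:2]])
E
```

```text
[ 0.48737005 -0.11892399  0.18103565] [-2.22130184e+00 -2.22092496e+00 -3.66678684e-04] 0.09511085099685812
low_round_center (0.7, array([ 0.4883, -0.1577]), array([ 0.4864, -0.1458, -0.0251,  0.9506])) [(array([ 0.4831, -0.142 ,  0.035 ]), 0.98)]
tall_round_center (0.93, array([0.4886, 0.0502]), array([ 0.4869,  0.0798, -0.4676,  0.9671])) []
```

View pics/w4.png

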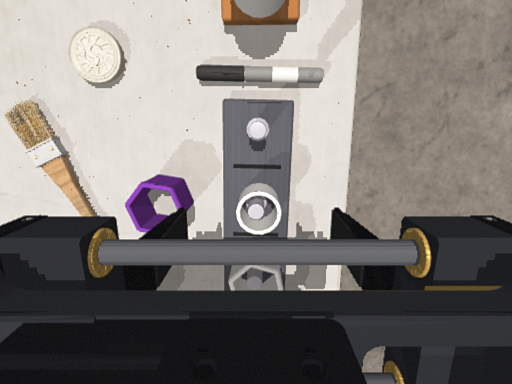

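The tall barrel is on its dowel at (0.487, 0.080). The low ring's centre is at pixel (258,211), which gives (0.486,-0.145). Descending, then gripping.

Request:
{"fn": "play_rows", "kwargs": {"linear": [[0, -0.026, 0], [0, -0.026, -0.03], [0, -0.026, -0.06], [0, -0.026, -0.09], [0, -0.026, -0.12], [0, -0.026, -0.138], [0, -0.026, -0.138], [0, -0.026, -0.138]], "dr": [[0, 0, 0], [0, 0, 0], [0, 0, 0], [0, 0, 0], [0, 0, 0], [0, 0, 0], [0, 0, 0], [0, 0, 0]]}}

```text
clock: 9.12
ee_pos: [0.4868, -0.1445, 0.0423]
eef_rot: [-2.219, -2.221, 0.001]
ft_force: [-0.4, -0.3, 0.4]
grip_width: 0.0954
gripper_force: 0.0
```

Request:
{"fn": "play_rows", "kwargs": {"linear": [[0, 0, 0], [0, 0, 0], [0, 0, 0], [0, 0, 0], [0, 0, 0], [0, 0, 0], [0, 0, 0], [0, 0, 0]], "dr": [[0, 0, 0], [0, 0, 0], [0, 0, 0], [0, 0, 0], [0, 0, 0], [0, 0, 0], [0, 0, 0], [0, 0, 0]], "claw": 1}}

```text
clock: 9.78
ee_pos: [0.4874, -0.1453, 0.0432]
eef_rot: [2.222, 2.221, 0.0]
ft_force: [0.2, 0.0, 1.3]
grip_width: 0.0474
gripper_force: 26.1
```

Request:
{"fn": "play_rows", "kwargs": {"linear": [[0, 0, 0.03], [0, 0, 0.07], [0, 0.02, 0.105], [0, 0.055, 0.13], [0, 0.095, 0.13], [0, 0.135, 0.13], [0, 0.175, 0.13], [0, 0.21, 0.13]], "dr": [[0, 0, 0], [0, 0, 0], [0, 0, 0], [0, 0, 0], [0, 0, 0], [0, 0, 0], [0, 0, 0], [0, 0, 0]]}}

```text
clock: 10.45
ee_pos: [0.487, 0.0668, 0.1733]
eef_rot: [2.221, 2.221, 0.001]
ft_force: [0.6, -0.2, -0.5]
grip_width: 0.0471
gripper_force: 30.0
```

Request:
{"fn": "play_rows", "kwargs": {"linear": [[0, 0.035, 0], [0, 0.07, 0], [0, 0.1, 0], [0, 0.1, 0], [0, 0.1, 0], [0, 0.1, -0.03], [0, 0.1, -0.06], [0, 0.1, -0.06]], "dr": [[0, 0, 0], [0, 0, 0], [0, 0, 0], [0, 0, 0], [0, 0, 0], [0, 0, 0], [0, 0, 0], [0, 0, 0]]}}

```text
clock: 11.12
ee_pos: [0.4832, 0.1624, 0.1069]
eef_rot: [-2.219, -2.216, 0.016]
ft_force: [-1.6, -1.2, -1.8]
grip_width: 0.0475
gripper_force: 30.0
```

```bash
python3 - <<'E'
from h import *
o=readout.get_obs();print(o["ee_pos"],o["eef_rot"],o["grip_width"],o["ft_force"])
im=imaging.grab_frame("wrist"); cv2.imwrite("pics/w5.png",im)
E
```

```text
[0.48320697 0.16241354 0.10692712] [-2.21887476 -2.21580152  0.01576989] 0.047472407009590364 [-1.61026478 -1.17500204 -1.82361518]
```

View pics/w5.png

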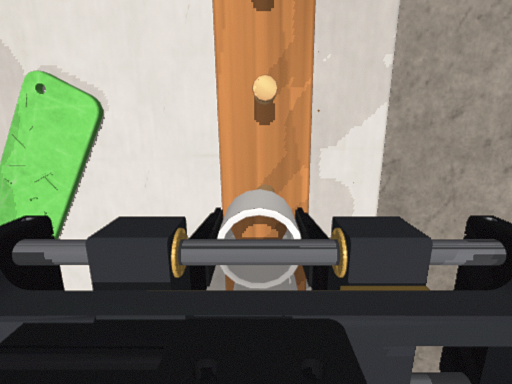

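The third dowel tip is at (265,87) and the held barrel hangs over the second dowel. Lowering and releasing.

Request:
{"fn": "play_rows", "kwargs": {"linear": [[0, 0.001, 0], [0, 0.001, -0.02], [0, 0.001, -0.045], [0, 0.001, -0.065], [0, 0.001, -0.065], [0, 0.001, -0.065], [0, 0.001, -0.065]], "dr": [[0, 0, 0], [0, 0, 0], [0, 0, 0], [0, 0, 0], [0, 0, 0], [0, 0, 0], [0, 0, 0]]}}

```text
clock: 11.75
ee_pos: [0.4891, 0.1658, 0.0505]
eef_rot: [2.221, 2.22, 0.004]
ft_force: [0.6, -0.4, 0.5]
grip_width: 0.0469
gripper_force: 30.0
```

Request:
{"fn": "play_rows", "kwargs": {"linear": [[0, 0, -0.001], [0, 0, -0.001], [0, 0, -0.001]], "dr": [[0, 0, 0], [0, 0, 0], [0, 0, 0]]}}

```text
clock: 12.0
ee_pos: [0.488, 0.1658, 0.0482]
eef_rot: [2.221, 2.221, 0.002]
ft_force: [-0.1, 0.4, -1.2]
grip_width: 0.0466
gripper_force: 30.0
```

Request:
{"fn": "play_rows", "kwargs": {"linear": [[0, 0, 0], [0, 0, 0], [0, 0, 0], [0, 0, 0], [0, 0, 0.03], [0, 0, 0.065], [0, 0, 0.1], [0, -0.03, 0.13]], "dr": [[0, 0, 0], [0, 0, 0], [0, 0, 0], [0, 0, 0], [0, 0, 0], [0, 0, 0], [0, 0, 0], [0, 0, 0]], "claw": 0}}

```text
clock: 12.67
ee_pos: [0.4879, 0.1387, 0.1792]
eef_rot: [-2.217, -2.226, -0.004]
ft_force: [1.0, 0.2, 0.7]
grip_width: 0.0931
gripper_force: 0.0
```

Request:
{"fn": "play_rows", "kwargs": {"linear": [[0, -0.04, 0], [0, -0.08, 0], [0, -0.12, 0], [0, -0.16, 0], [0, -0.2, 0], [0, -0.24, 0], [0, -0.28, 0], [0, -0.32, 0]], "dr": [[0, 0, 0], [0, 0, 0], [0, 0, 0], [0, 0, 0], [0, 0, 0], [0, 0, 0], [0, 0, 0], [0, 0, 0]]}}

```text
clock: 13.33
ee_pos: [0.487, -0.1858, 0.1768]
eef_rot: [2.221, 2.221, 0.0]
ft_force: [1.3, 0.0, 0.6]
grip_width: 0.0949
gripper_force: 0.0
```

Request:
{"fn": "play_rows", "kwargs": {"linear": [[0, -0.01, 0], [0, -0.01, 0], [0, -0.01, 0], [0, -0.01, 0], [0, -0.01, 0]], "dr": [[0, 0, 0], [0, 0, 0], [0, 0, 0], [0, 0, 0], [0, 0, 0]]}}

```text
clock: 13.75
ee_pos: [0.4875, -0.1922, 0.1764]
eef_rot: [-2.219, -2.223, -0.0]
ft_force: [-0.5, -0.2, -0.4]
grip_width: 0.0949
gripper_force: 0.0
```

```bash
python3 - <<'E'
from h import *
o=readout.get_obs();print(o["ee_pos"],o["eef_rot"],o["grip_width"])
im=imaging.grab_frame("wrist"); cv2.imwrite("pics/w6.png",im)
for k,n,z in [("hexagon_center",(.485,-.23),.014),("square_center",(.48,-.315),.014)]: print(k,locate(k,"wrist",np.array(n),z),[(ray("wrist",r["centre"],z+H[k]/2),round(r["score"],2)) for r in pinpoint(k,"wrist")[:3]])
E
```

```text
[ 0.4875035  -0.19217345  0.17638901] [-2.21874265e+00 -2.22330937e+00 -2.47632833e-04] 0.09492815182213231
hexagon_center (0.63, array([ 0.4856, -0.2177]), array([ 0.4847, -0.2302,  0.2709,  0.8123])) [(array([ 0.3801, -0.1463,  0.039 ]), 0.72)]
square_center (0.61, array([ 0.4837, -0.2991]), array([ 0.4814, -0.2993, -0.205 ,  0.3929])) [(array([ 0.4794, -0.3123,  0.039 ]), 0.68)]
```

View pics/w6.png

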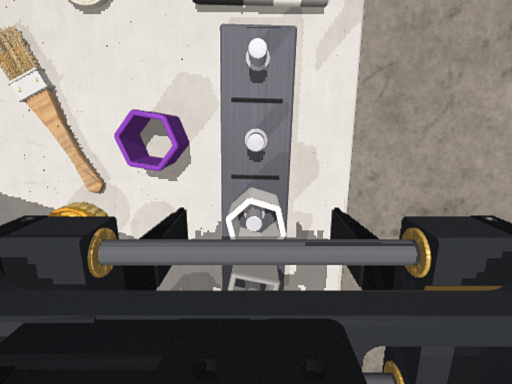

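The low barrel has left the rack, but the bar hides part of the hexagon at (255,225). I'll back off 50 mm in y for a full view of it before measuring its yaw.

Request:
{"fn": "play_rows", "kwargs": {"linear": [[0, 0.03, 0], [0, 0.05, 0], [0, 0.05, 0], [0, 0.05, 0], [0, 0.05, 0], [0, 0.05, 0]], "dr": [[0, 0, 0], [0, 0, 0], [0, 0, 0], [0, 0, 0], [0, 0, 0], [0, 0, 0]]}}

```text
clock: 14.5
ee_pos: [0.4876, -0.1444, 0.1767]
eef_rot: [2.222, 2.221, -0.0]
ft_force: [0.0, 0.2, 0.5]
grip_width: 0.0956
gripper_force: 0.0
```

```bash
python3 - <<'E'
from h import *
im=imaging.grab_frame("wrist")
print(readout.get_obs()["ee_pos"],ray("wrist",(258,240),.064),project("wrist",np.array([[.485,-.23,.064]])))
x,y=project("wrist",np.array([[.485,-.23,.064]]))[0].astype(int)
cv2.imwrite("pics/w7.png",cv2.resize(im[y-60:y+60,x-60:x+60],(600,600),interpolation=cv2.INTER_CUBIC)); print(x,y)
print(locate("hexagon_center","wrist",np.array((.485,-.23))))
E
```

```text
[ 0.4875331  -0.14444378  0.17666213] [ 0.4864 -0.1976  0.064 ] [[256.6950938  268.28085414]]
256 268
(0.82, array([ 0.4808, -0.2519]), array([ 0.4844, -0.2412,  0.3374,  0.3936]))
```

View pics/w7.png

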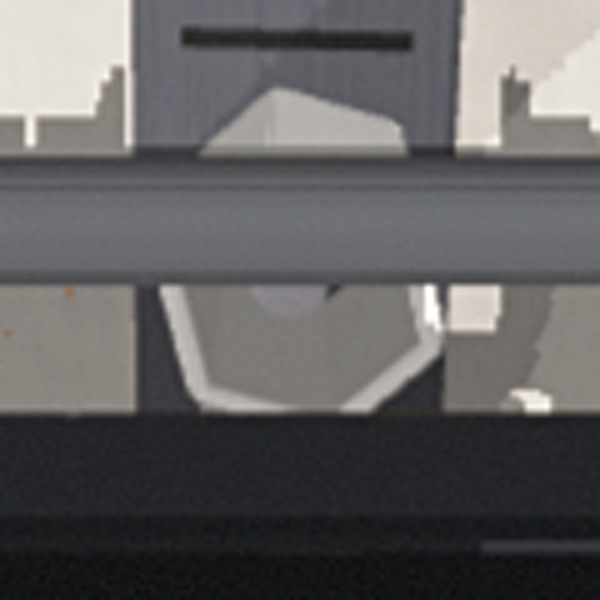

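The crop confirms the hexagon is turned counter-clockwise by about 0.2–0.3 rad, agreeing with the fit of 0.21 at (0.4847,-0.2305). I'm grasping with a 0.22 rad turn.

Request:
{"fn": "play_rows", "kwargs": {"linear": [[-0.001, -0.03, 0], [-0.002, -0.06, 0], [-0.0025, -0.086, 0], [-0.0025, -0.086, -0.03], [-0.0025, -0.086, -0.06], [-0.0025, -0.086, -0.09], [-0.0025, -0.086, -0.115], [-0.0025, -0.086, -0.131]], "dr": [[0, 0, 0.08], [0, 0, 0.16], [0, 0, 0.22], [0, 0, 0.22], [0, 0, 0.22], [0, 0, 0.22], [0, 0, 0.22], [0, 0, 0.22]]}}

```text
clock: 15.27
ee_pos: [0.4831, -0.2296, 0.0423]
eef_rot: [-1.963, -2.447, 0.001]
ft_force: [-0.6, 0.7, 0.1]
grip_width: 0.0951
gripper_force: 0.0
```

Request:
{"fn": "play_rows", "kwargs": {"linear": [[0, 0, 0], [0, 0, 0], [0, 0, 0], [0, 0, 0], [0, 0, 0], [0, 0, 0], [0, 0, 0], [0, 0, 0]], "dr": [[0, 0, 0], [0, 0, 0], [0, 0, 0], [0, 0, 0], [0, 0, 0], [0, 0, 0], [0, 0, 0], [0, 0, 0]], "claw": 1}}

```text
clock: 15.93
ee_pos: [0.4856, -0.2301, 0.0467]
eef_rot: [1.963, 2.451, 0.0]
ft_force: [-1.5, 1.0, 3.3]
grip_width: 0.0561
gripper_force: 30.0
```

Request:
{"fn": "play_rows", "kwargs": {"linear": [[0, 0, 0.035], [0, 0, 0.07], [0, 0.02, 0.105], [0, 0.055, 0.13], [0, 0.095, 0.13], [0, 0.135, 0.13], [0, 0.175, 0.13], [0, 0.215, 0.13]], "dr": [[0, 0, 0], [0, 0, 0], [0, 0, 0], [0, 0, 0], [0, 0, -0.05], [0, 0, -0.11], [0, 0, -0.16], [0, 0, -0.22]]}}

```text
clock: 16.6
ee_pos: [0.4845, -0.013, 0.1758]
eef_rot: [2.225, 2.218, 0.001]
ft_force: [1.2, 0.3, -1.7]
grip_width: 0.0557
gripper_force: 30.0
```

Request:
{"fn": "play_rows", "kwargs": {"linear": [[0, 0.04, 0], [0, 0.08, 0], [0, 0.12, 0], [0, 0.16, 0], [0, 0.2, 0], [0.001, 0.235, 0], [0.001, 0.235, 0], [0.001, 0.235, 0]], "dr": [[0, 0, 0], [0, 0, 0], [0, 0, 0], [0, 0, 0], [0, 0, 0], [0, 0, 0], [0, 0, 0], [0, 0, 0]]}}

```text
clock: 17.27
ee_pos: [0.4853, 0.2217, 0.1752]
eef_rot: [-2.217, -2.225, 0.001]
ft_force: [-0.0, -1.2, -0.5]
grip_width: 0.0558
gripper_force: 30.0
```

```bash
python3 - <<'E'
from h import *
o=readout.get_obs();print(o["ee_pos"],o["eef_rot"],o["grip_width"],o["ft_force"])
im=imaging.grab_frame("wrist"); cv2.imwrite("pics/w8.png",im)
E
```

```text
[0.48534134 0.22173888 0.1751903 ] [-2.21725493e+00 -2.22537319e+00  1.40435063e-03] 0.05580529421878186 [-0.01712884 -1.24761936 -0.51330956]
```

View pics/w8.png

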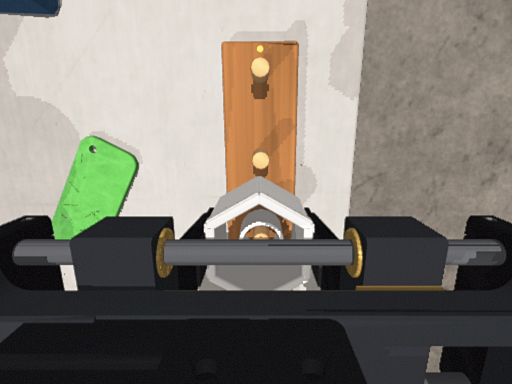

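The hexagon is held squarely. Dowel 3's tip is at (260,160) and dowel 4's at (260,66).

```bash
python3 - <<'E'
from h import *
for p,z in [((260,160),.058),((260,66),.058),((223,43),.018),((298,43),.018)]: print(p,ray("wrist",p,z))
E
```

```text
(260, 160) [0.4861 0.2496 0.058 ]
(260, 66) [0.4858 0.3347 0.058 ]
(223, 43) [0.4482 0.3637 0.018 ]
(298, 43) [0.5246 0.3639 0.018 ]
```

Request:
{"fn": "play_rows", "kwargs": {"linear": [[0, 0.028, 0], [0, 0.028, -0.01], [0, 0.028, -0.04], [0, 0.028, -0.07], [0, 0.028, -0.1], [0, 0.028, -0.118], [0, 0.028, -0.118], [0, 0.028, -0.118]], "dr": [[0, 0, 0], [0, 0, 0], [0, 0, 0], [0, 0, 0], [0, 0, 0], [0, 0, 0], [0, 0, 0], [0, 0, 0]]}}

```text
clock: 17.98
ee_pos: [0.4854, 0.2466, 0.0566]
eef_rot: [-2.223, -2.219, 0.004]
ft_force: [0.0, -0.1, -0.3]
grip_width: 0.0564
gripper_force: 30.0
```

Request:
{"fn": "play_rows", "kwargs": {"linear": [[0, 0, -0.006], [0, 0, -0.006], [0, 0, -0.006], [0, 0, -0.006]], "dr": [[0, 0, 0], [0, 0, 0], [0, 0, 0], [0, 0, 0]]}}

```text
clock: 18.32
ee_pos: [0.4866, 0.2484, 0.0527]
eef_rot: [2.221, 2.221, 0.003]
ft_force: [-0.0, -0.1, -0.6]
grip_width: 0.0558
gripper_force: 30.0
```

Request:
{"fn": "play_rows", "kwargs": {"linear": [[0, 0, -0.001], [0, 0, -0.001], [0, 0, -0.001], [0, 0, -0.001], [0, 0, 0.03], [0, 0, 0.065], [0, 0, 0.1], [0, -0.03, 0.13]], "dr": [[0, 0, 0], [0, 0, 0], [0, 0, 0], [0, 0, 0], [0, 0, 0], [0, 0, 0], [0, 0, 0], [0, 0, 0]], "claw": 0}}

```text
clock: 18.98
ee_pos: [0.4864, 0.2213, 0.1839]
eef_rot: [-2.217, -2.226, -0.005]
ft_force: [-0.4, -0.7, 0.1]
grip_width: 0.0943
gripper_force: 0.0
```

Request:
{"fn": "play_rows", "kwargs": {"linear": [[0, -0.04, 0.01], [0, -0.08, 0.02], [0, -0.12, 0.02], [0, -0.16, 0.02], [0, -0.2, 0.02], [0, -0.24, 0.02], [0, -0.28, 0.02], [0, -0.32, 0.02]], "dr": [[0, 0, 0], [0, 0, 0], [0, 0, 0], [0, 0, 0], [0, 0, 0], [0, 0, 0], [0, 0, 0], [0, 0, 0]]}}

```text
clock: 19.65
ee_pos: [0.4856, -0.1031, 0.2014]
eef_rot: [2.221, 2.221, 0.001]
ft_force: [0.2, -0.1, -0.1]
grip_width: 0.0951
gripper_force: 0.0
```

Request:
{"fn": "play_rows", "kwargs": {"linear": [[0, -0.04, 0], [0, -0.08, 0], [0, -0.12, 0], [0, -0.16, 0], [0, -0.2, 0], [0, -0.24, 0], [0, -0.24, 0], [0, -0.24, 0]], "dr": [[0, 0, 0], [0, 0, 0], [0, 0, 0], [0, 0, 0], [0, 0, 0], [0, 0, 0], [0, 0, 0], [0, 0, 0]]}}

```text
clock: 20.32
ee_pos: [0.4855, -0.3429, 0.2007]
eef_rot: [-2.224, -2.217, -0.0]
ft_force: [-0.7, -0.3, -0.6]
grip_width: 0.0953
gripper_force: 0.0
```

Request:
{"fn": "play_rows", "kwargs": {"linear": [[0, 0, 0], [0, 0, 0], [0, 0, 0]], "dr": [[0, 0, 0], [0, 0, 0], [0, 0, 0]]}}

```text
clock: 20.57
ee_pos: [0.4862, -0.3399, 0.2011]
eef_rot: [-2.219, -2.223, -0.0]
ft_force: [0.6, 0.4, -0.3]
grip_width: 0.095
gripper_force: 0.0
```

```bash
python3 - <<'E'
from h import *
o=readout.get_obs();print(o["ee_pos"],o["eef_rot"],o["grip_width"])
im=imaging.grab_frame("wrist"); cv2.imwrite("pics/w9.png",im)
for k,n,z in [("square_center",(.48,-.315),.014)]: print(k,locate(k,"wrist",np.array(n),z),[(ray("wrist",r["centre"],z+H[k]/2),round(r["score"],2)) for r in pinpoint(k,"wrist")[:3]])
E
```

```text
[ 0.48617778 -0.3398677   0.20107697] [-2.21943270e+00 -2.22327467e+00 -2.25314273e-04] 0.09496834273288957
square_center (0.56, array([ 0.4728, -0.3287]), array([ 0.4784, -0.3144, -0.2035,  0.9442])) [(array([ 0.4767, -0.3141,  0.039 ]), 0.9)]
```

View pics/w9.png

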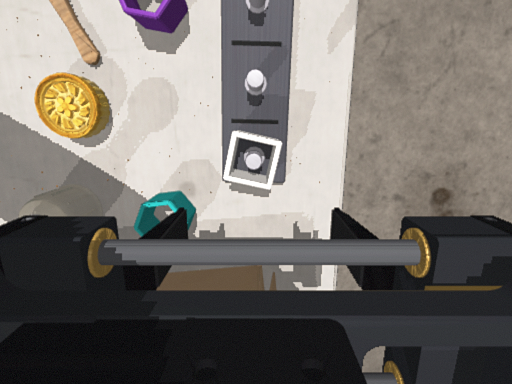

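The square's centre is at (252,160), turned clockwise by about 0.2 rad, which matches the fit (0.478,-0.314,-0.20). Grasping.

Request:
{"fn": "play_rows", "kwargs": {"linear": [[-0.008, 0.025, 0], [-0.008, 0.025, -0.03], [-0.008, 0.025, -0.06], [-0.008, 0.025, -0.09], [-0.008, 0.025, -0.12], [-0.008, 0.025, -0.145], [-0.008, 0.025, -0.155], [-0.008, 0.025, -0.155]], "dr": [[0, 0, -0.1], [0, 0, -0.2], [0, 0, -0.2], [0, 0, -0.2], [0, 0, -0.2], [0, 0, -0.2], [0, 0, -0.2], [0, 0, -0.2]]}}

```text
clock: 21.38
ee_pos: [0.4762, -0.3144, 0.043]
eef_rot: [-2.427, -1.986, 0.002]
ft_force: [-0.2, -0.1, -0.7]
grip_width: 0.0949
gripper_force: 0.0
```

Request:
{"fn": "play_rows", "kwargs": {"linear": [[0, 0, 0], [0, 0, 0], [0, 0, 0], [0, 0, 0], [0, 0, 0], [0, 0, 0], [0, 0, 0], [0, 0, 0]], "dr": [[0, 0, 0], [0, 0, 0], [0, 0, 0], [0, 0, 0], [0, 0, 0], [0, 0, 0], [0, 0, 0], [0, 0, 0]], "claw": 1}}

```text
clock: 22.05
ee_pos: [0.4781, -0.3164, 0.0464]
eef_rot: [2.432, 1.988, 0.0]
ft_force: [-0.5, 0.3, 1.0]
grip_width: 0.0522
gripper_force: 29.9
```

Request:
{"fn": "play_rows", "kwargs": {"linear": [[0, 0, 0.035], [0, 0, 0.07], [0, 0.02, 0.105], [0, 0.055, 0.13], [0, 0.095, 0.13], [0, 0.135, 0.13], [0, 0.175, 0.13], [0, 0.215, 0.13]], "dr": [[0, 0, 0], [0, 0, 0], [0, 0, 0], [0, 0, 0], [0, 0, 0.05], [0, 0, 0.1], [0, 0, 0.15], [0, 0, 0.2]]}}

```text
clock: 22.72
ee_pos: [0.4774, -0.0996, 0.176]
eef_rot: [2.22, 2.223, 0.0]
ft_force: [0.8, 0.4, -0.8]
grip_width: 0.0519
gripper_force: 29.9
```

Request:
{"fn": "play_rows", "kwargs": {"linear": [[0.001, 0.04, 0], [0.002, 0.08, 0], [0.003, 0.12, 0], [0.004, 0.16, 0], [0.005, 0.2, 0], [0.006, 0.24, 0], [0.007, 0.28, 0], [0.008, 0.315, 0]], "dr": [[0, 0, 0], [0, 0, 0], [0, 0, 0], [0, 0, 0], [0, 0, 0], [0, 0, 0], [0, 0, 0], [0, 0, 0]]}}

```text
clock: 23.38
ee_pos: [0.4853, 0.2161, 0.1758]
eef_rot: [-2.22, -2.222, 0.0]
ft_force: [0.6, -0.2, -0.7]
grip_width: 0.0517
gripper_force: 29.9
```

Request:
{"fn": "play_rows", "kwargs": {"linear": [[0, 0.04, 0], [0, 0.08, 0], [0, 0.118, 0], [0, 0.118, 0], [0, 0.118, 0], [0, 0.118, 0]], "dr": [[0, 0, 0], [0, 0, 0], [0, 0, 0], [0, 0, 0], [0, 0, 0], [0, 0, 0]]}}

```text
clock: 23.88
ee_pos: [0.4855, 0.3315, 0.1754]
eef_rot: [-2.221, -2.222, 0.002]
ft_force: [0.9, -0.3, -1.1]
grip_width: 0.0518
gripper_force: 29.9
```

```bash
python3 - <<'E'
from h import *
o=readout.get_obs();print(o["ee_pos"],o["eef_rot"],o["grip_width"],o["ft_force"])
E
```

```text
[0.48553206 0.33151747 0.17536695] [-2.22075267 -2.22210424  0.00237868] 0.051789864036141525 [ 0.90861252 -0.33865267 -1.05695792]
```

Request:
{"fn": "play_rows", "kwargs": {"linear": [[0, 0.001, -0.01], [0, 0.001, -0.04], [0, 0.001, -0.07], [0, 0.001, -0.1], [0, 0.001, -0.118], [0, 0.001, -0.124], [0, 0.001, -0.125], [0, 0.001, -0.125]], "dr": [[0, 0, 0], [0, 0, 0], [0, 0, 0], [0, 0, 0], [0, 0, 0], [0, 0, 0], [0, 0, 0], [0, 0, 0]]}}

```text
clock: 24.55
ee_pos: [0.486, 0.3314, 0.0506]
eef_rot: [-2.223, -2.219, 0.001]
ft_force: [-0.6, 0.3, -0.3]
grip_width: 0.0519
gripper_force: 29.9
```

Request:
{"fn": "play_rows", "kwargs": {"linear": [[0, 0, 0], [0, 0, 0], [0, 0, 0]], "dr": [[0, 0, 0], [0, 0, 0], [0, 0, 0]]}}

```text
clock: 24.8
ee_pos: [0.4862, 0.3325, 0.0513]
eef_rot: [2.222, 2.221, 0.001]
ft_force: [-0.2, -0.5, -1.4]
grip_width: 0.0517
gripper_force: 29.9
```

Releasing, rising, then checking from above.

Request:
{"fn": "play_rows", "kwargs": {"linear": [[0, 0, 0], [0, 0, 0], [0, 0, 0], [0, 0, 0], [0, 0, 0.03], [0, 0, 0.065], [0, 0, 0.1], [0, 0, 0.13]], "dr": [[0, 0, 0], [0, 0, 0], [0, 0, 0], [0, 0, 0], [0, 0, 0], [0, 0, 0], [0, 0, 0], [0, 0, 0]], "claw": 0}}

```text
clock: 25.47
ee_pos: [0.4862, 0.333, 0.1834]
eef_rot: [2.221, 2.221, 0.002]
ft_force: [-0.0, 0.7, 0.9]
grip_width: 0.094
gripper_force: 0.0
```

Request:
{"fn": "play_rows", "kwargs": {"linear": [[0, -0.035, 0.02], [0, -0.07, 0.04], [0, -0.105, 0.06], [0, -0.14, 0.08], [0, -0.14, 0.1], [0, -0.14, 0.13], [0, -0.14, 0.13], [0, -0.14, 0.13]], "dr": [[0, 0, 0], [0, 0, 0], [0, 0, 0], [0, 0, 0], [0, 0, 0], [0, 0, 0], [0, 0, 0], [0, 0, 0]]}}

```text
clock: 26.13
ee_pos: [0.4869, 0.1928, 0.3137]
eef_rot: [2.22, 2.219, 0.007]
ft_force: [0.5, 0.3, -0.7]
grip_width: 0.0949
gripper_force: 0.0
```

Request:
{"fn": "play_rows", "kwargs": {"linear": [[0, -0.035, 0], [0, -0.07, 0], [0, -0.07, 0], [0, -0.07, 0], [0, -0.07, 0]], "dr": [[0, 0, 0], [0, 0, 0], [0, 0, 0], [0, 0, 0], [0, 0, 0]]}}

```text
clock: 26.55
ee_pos: [0.4856, 0.1231, 0.3098]
eef_rot: [-2.221, -2.22, 0.002]
ft_force: [-0.5, -0.5, 0.4]
grip_width: 0.0954
gripper_force: 0.0
```

```bash
python3 - <<'E'
from h import *
o=readout.get_obs();print(o["ee_pos"],o["eef_rot"],o["grip_width"])
im=imaging.grab_frame("wrist"); cv2.imwrite("pics/w10.png",im)
for k,n in dict(tall_round_center=(.487,.08),low_round_center=(.487,.165),hexagon_center=(.487,.249),square_center=(.487,.334)).items(): print(k,locate(k,"wrist",np.array(n),.018))
E
```

```text
[0.4855772  0.1230795  0.30977984] [-2.22050752e+00 -2.22028731e+00  1.87090805e-03] 0.09541681637837297
tall_round_center (0.68, array([0.4899, 0.0632]), array([ 0.4876,  0.0795, -0.1846,  0.9755]))
low_round_center (0.54, array([0.4867, 0.1506]), array([ 0.4879,  0.1651, -0.1156,  0.9698]))
hexagon_center None
square_center (0.88, array([0.4832, 0.3184]), array([4.856e-01, 3.364e-01, 3.000e-04, 9.817e-01]))
```

View pics/w10.png

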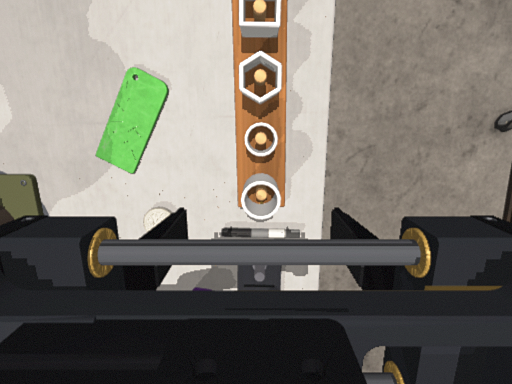

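The view shows square (260,12), hexagon (260,77), low (261,139) and tall (261,198), each upright round its dowel in the reversed order. The gripper is clear of all of them, so I'm handing in.

```bash
python3 -c "
from h import *
print(arm.finish_job())"
```

```text
the job is handed in; nothing more can be done
None
```

All four barrels stand upright on the storage board's dowels in reversed order (square, hexagon, low round, tall round from the left), confirmed in the last wrist picture with the gripper clear, and the job is handed in at about 27 s with no verdict returned.

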